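# Fit the notched blade to the vegetable slicer

### The job

Fit the slicer with its notched blade: lay the blade flat on the wooden board between the side rails, lengthwise in line with the board, with the board's steel pin standing well inside the blade's notch, and let go. Leave the other blade, the one without a notch, where it lies.

Things in the scene. Friction and masses are not known exactly. Their poses are not given: they have to be found in the camera images.
- notched_blade: Loose flat dark steel blade 120 (x) x 60 (y) x 5 mm, 0.1-0.2 kg, z up, notch end pointing roughly away from the robot. Notch in the middle of its +x end: 28 mm wide, x 26 to 60 mm, right through. Dark wooden grip bar on top: 50 mm along x, centre x = -10, y = 0, 14 mm thick (y), z 5 to 37 mm; grip across the 14 mm. Origin: centre of the 120 x 60 outline, on the underside.
- plain_blade: The other loose blade, to be left alone: same plate, size, grip bar, origin and axes as the notched blade, but without a notch, both ends straight. Lies beside the notched blade, to its left or right.
- slicer: Fixed slicer: light wooden board 270 (x) x 112 (y) mm, face 14 mm above the worktop; side rails on the long edges 8 mm wide, 8 mm above the face, 96 mm apart inside; narrow hand grip at the far (+x) end, flat black stripe near the other. Origin: centre of the 270 x 112 outline, on the worktop; x lengthwise, away from the robot. The blade lies along x, notch end away from the robot.
- pin (a point): Foot of the one steel pin on the board's face, midway between the rails, 35 mm from the slicer's origin along +x. The pin rises 14 mm above the face: 10 mm diameter for the first 6 mm, then tapering to 6 mm. With the blade home the pin stands at about x = 44 mm, y = 0 of the blade, the middle of the notch.
Things that resemble listed ones, but are neither listed nor needed, are in the scene too. Leave any orange or pink look-alike of the notched_blade alone.

How it is judged:
By the outcome, as a careful person would: the job done as asked, in the order asked, and still so for the second after the job is handed in, with the robot touching nothing.
It also fails if it takes over 32 s, if anything falls off the work surface, if the arm or the gripper's body presses on something with over 40 N, if the wrist force passes 120 N, or if a joint passes its speed limit or range.

### The arm

A 6-joint arm with a two-finger parallel gripper is mounted at the origin on a cart in front of the work surface, level with it; the furniture and walls round the work are solid. World frame = base frame: x ahead of the robot, y to its left, z up, the work surface at z = 0. Lengths are in m, angles in rad, forces in N, time in s.
With the tool pointing down it reaches from about 0.425 to 0.95 m from the base axis. Payload 3.5 kg.
Tool frame: the origin (TCP) lies between the finger pads; the fingertips stand 19 mm ahead of it and the grasp point (between the pads) is the TCP; z points along the fingers, y is the line along which they close (so a half turn about z gives the same grasp; the last joint's range is limited). The gripper opens to 85 mm and grips with 20 to 120 N. Pads are 22 mm wide; open, the fingers measure 114 mm over their backs; the gripper's body (76 mm by 85 mm) begins 54 mm behind the grasp point. The pads swing forward as they close: fully open they stand 13 mm farther back than shut.
Start: joints at [1.188, 0.286, 1.577, -0, 1.279, -0.15], TCP at [0.156, 0.657, 0.25] pointing down, gripper open.
Joint ranges: [-2.77, 2.77], [-0.9, 2.22], [0.21, 2.48], [-1.53, 4.67], [0.24, 2.81], [-2.84, 2.84]. Speed limits (rad/s): [2.79, 2.79, 3.14, 3.14, 3.14, 3.14].

### API

Orientations are given as a unit quaternion [x, y, z, w].
In Python, from plant import get_state, cams, ctrl gives the robot as it stands. The module is installed in compiled form; this text tells all that it offers.
- The arm moves only by the tool jog_arm, never from a script. Its argument "deltas" is text: rows parted by semicolons, each of 6 numbers parted by spaces: the shift along the world's x, y, z normalised to -1 to 1, where 1 is 0.02 m, then the turn, a rotation vector about the world's x, y, z normalised to -1 to 1, where 1 is 0.1 rad. In form: x y z ax ay az; .... A call has 1 to 20 rows; each row shifts and turns the commanded pose from where the row before left it; what a row does not reach is not made up. A row lasts 1/8 s, in which the tool goes at most 62.5 mm and 10.7 degrees, less where a joint would pass 70% of its speed; a pose out of reach is approached as far as the arm can. A call with a number of a shift or a turn outside -1 to 1 is refused whole. A call with a gripper value outside its range is refused whole. "gripper" is the opening, from 0 (shut) to 1 (fully open), set as the call begins (left out, the last holds). The fingers move at their own pace and stop on an object; "squeeze" is the grip in N (left out, the last holds). Time passes only in rows, so rows that do not move let the fingers close. It gives the time, the measured TCP pose, the force, the opening and the grip force at its end, in the units of the state.
- get_state(): the state, without advancing time (a new reading comes with each control period).
- cams.read_camera(name): name is "scene" or "side" or "wrist"; returns a dict with "color" (480x640x3 uint8, blue, green, red), "vfov" (degrees; the focal length in pixels is half the picture's height over the tangent of half this angle, whatever the lens; pixels are square), "cx", "cy" (the principal point, pixels), "rvec" (rotation vector, rad) and "tvec" (3), from world to camera coordinates, as OpenCV has them. Camera axes: x right, y down, z forward; pixel columns grow to the right and rows downward; lengths in m; the calibration is good to about 2 mm. A picture is of the moment at which its call begins. There is no depth.
- ctrl.sign_off(): hands the job in; it is judged then, once.
The state is a dict: "time": time; "qpos": joint angles; "dq": joint speeds; "joint_efforts": joint torques, N m; "eef_pos": TCP position; "tcp_rot": TCP orientation; "contact_force": force on the tool from outside, world axes, zero at the start; "wrist_torque": the same for the moment, N m; "opening": opening from 0.0 (shut) to 1.0 (fully open); "finger_force": force on a finger pad.
Only numpy, scipy, OpenCV 4.12 (cv2) and the standard library are available. Lean on these libraries where they do the work, as an engineer would, in place of code of your own. Each camera call takes 0.05 s, during which the arm holds its last target. There are 200 camera calls.

## Working session

There is one attempt and no reset: what is moved stays moved. The work goes in short steps, Python scripts to look and compute and a tool call to move; the robot and the scene stay as the last step left them, time stands still between calls to the robot, and variables do not carry over. Pictures are saved under pics/ and viewed, at most 10 in all, crops included, and the job is handed in when it is done.

Besides the shell and the picture viewer there is one more tool, called by a JSON object that holds its "fn" and its "kwargs". jog_arm: Moves the arm, as the interface text tells. Its arguments: {"type":"object","properties":{"deltas":{"type":"string"},"gripper":{"type":"number"},"squeeze":{"type":"number"}},"required":["deltas"]}

```bash
mkdir -p pics; cat > h.py <<'E'
import numpy as np, cv2
from plant import get_state, cams, ctrl
def shot(n,f=None):
    c=cams.read_camera(n)
    if f: cv2.imwrite('pics/'+f,c['color'])
    return c
def K(c):
    f=240/np.tan(np.radians(c['vfov'])/2); return np.array([[f,0,c['cx']],[0,f,c['cy']],[0,0,1.]])
def plane(c,uv,z):
    R=cv2.Rodrigues(np.array(c['rvec'],float))[0]; t=np.array(c['tvec'],float).ravel()
    o=-R.T@t; uv=np.atleast_2d(np.array(uv,float))
    d=(np.linalg.inv(K(c))@np.c_[uv,np.ones(len(uv))].T).T@R
    return o+d*((z-o[2])/d[:,2])[:,None]
def proj(c,P):
    return cv2.projectPoints(np.array(P,float).reshape(-1,1,3),np.array(c['rvec'],float),np.array(c['tvec'],float),K(c),None)[0].reshape(-1,2)
E
python3 - <<'E'
from h import *
a=shot('scene')
b=shot('side'); w=shot('wrist')
im=np.hstack([cv2.resize(a['color'],(400,300)),cv2.resize(b['color'],(400,300))])
cv2.imwrite('pics/a1.png',a['color']);cv2.imwrite('pics/bw.png',np.vstack([im*0+im,np.hstack([cv2.resize(w['color'],(400,300)),im[:,:400]*0])]))
for c in(a,b,w):
    R=cv2.Rodrigues(np.array(c['rvec'],float))[0];print(c['vfov'],-R.T@np.array(c['tvec']).ravel(),R[2])
print(get_state())
E
```

```text
54.193937409453945 [0.00903864 1.07270559 0.63474268] [ 0.45331369 -0.71418221 -0.53333898]
44.8388625371307 [ 1.61510206 -0.41857468  0.63368887] [-0.76921207  0.48168795 -0.41986845]
58.066963944850755 [0.07499464 0.67692584 0.3728643 ] [ 0.31163869 -0.07490892 -0.94724336]
{'time': 0.15, 'qpos': array([ 1.18801873e+00,  2.87023702e-01,  1.57784833e+00,  2.81730781e-05,
        1.27862288e+00, -1.49958955e-01]), 'dq': array([ 0.00025745, -0.00421169, -0.00512878,  0.00084015,  0.00078216,
        0.00033366]), 'joint_efforts': array([ 7.40187152e-04, -4.06608224e+01, -2.93139303e+01, -1.52998027e-04,
        4.05133222e-03, -2.58329486e-06]), 'eef_pos': array([0.15549235, 0.65634993, 0.24921976]), 'tcp_rot': array([ 1.16150575e-01,  9.93231161e-01, -9.14034703e-04, -2.63375001e-04]), 'contact_force': array([ 0.15318598, -0.30123155,  0.31170831]), 'wrist_torque': array([-0.01138081, -0.0120702 , -0.04243326]), 'finger_force': 0.0, 'opening': 1.0004994183431541}
```

View pics/a1.png

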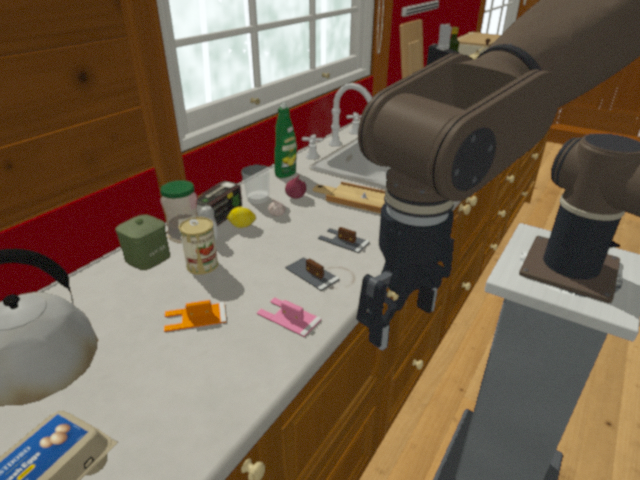

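View pics/bw.png

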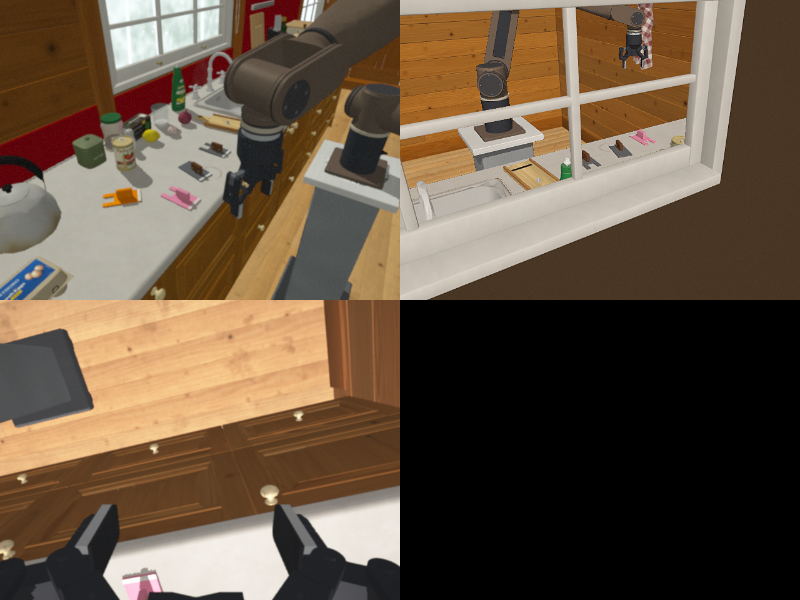

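The scene picture shows two dark blades, at about (344,238) and (313,272). The orange and pink look-alikes are at (197,315) and (290,315). The slicer is at about (355,195), partly hidden by the arm, and the side view also shows it. Next I'll enlarge both views.

```bash
python3 - <<'E'
from h import *
a=cv2.imread('pics/a1.png'); b=shot('side','b1.png')
c1=cv2.resize(a[175:295,275:405],None,fx=4.2,fy=4.2,interpolation=cv2.INTER_CUBIC)
c2=cv2.resize(b['color'][200:320,130:460],(800,291),interpolation=cv2.INTER_CUBIC)
cv2.imwrite('pics/c.png',c1);cv2.imwrite('pics/c2.png',c2)
E
```

```text
(no output)
```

View pics/c.png

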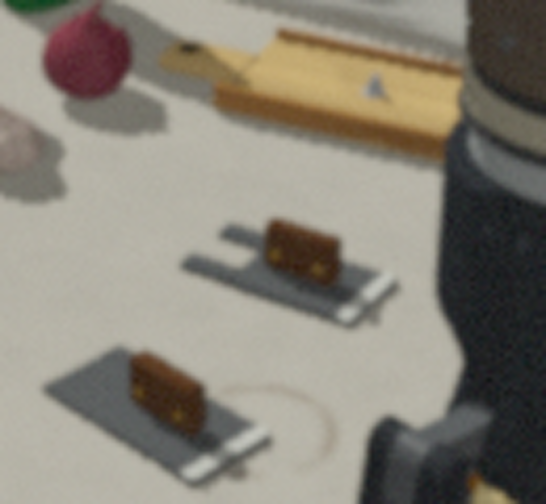

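View pics/c2.png

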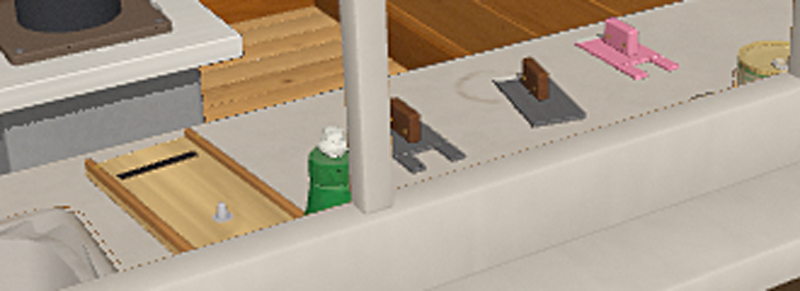

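The crops show two dark blades. The one at scene (344,238) has a two-pronged end with an open notch, confirmed in the side view at about (303,257), so it is the notched_blade. The one at (313,272) has two straight ends, so it is the plain one. The slicer's pin is at scene (364,197) and side (221,290). Next I'll measure these.

```bash
python3 - <<'E'
from h import *
a=shot('scene');b=shot('side')
A=lambda p:np.array(p,float)/4.2+[275,175]
B=lambda p:np.array(p,float)/2.4245+[130,200]
np.set_printoptions(precision=4,suppress=True)
q=plane(a,A([(182,263),(222,230),(398,285),(348,320)]),.005); print('blade',q,q.mean(0))
print(np.linalg.norm(q[1]-q[0]),np.linalg.norm(q[2]-q[1]),np.linalg.norm(q[3]-q[0]))
g=plane(a,A([(270,222),(340,243)]),.037);print('grip',g,np.linalg.norm(g[1]-g[0]))
print('pin a',plane(a,A([(375,96)]),.014),plane(a,A([(376,76)]),.028))
print('pin b',plane(b,B([(222,219)]),.014),plane(b,B([(222,203)]),.028))
print('rails b',plane(b,B([(88,162),(190,130),(296,212),(185,250)]),.022))
print('stripe b',plane(b,B([(118,177),(197,153)]),.014))
print('rails a',plane(a,A([(218,86),(445,137),(280,33),(462,68)]),.022))
p=plane(b,B([(390,95+0),(421,110)]),.037);print('grip b',p)
E
```

```text
blade [[0.5621 0.2152 0.005 ]
 [0.5625 0.1685 0.005 ]
 [0.4402 0.1656 0.005 ]
 [0.4469 0.2154 0.005 ]] [0.5029 0.1911 0.005 ]
0.04668229055402352 0.12232418018725649 0.1152248935812534
grip [[0.5153 0.1908 0.037 ]
 [0.4684 0.1892 0.037 ]] 0.046933119503750946
pin a [[ 0.5619 -0.0317  0.014 ]] [[ 0.5633 -0.0342  0.028 ]]
pin b [[ 0.5748 -0.0424  0.014 ]] [[ 0.572  -0.0399  0.028 ]]
rails b [[ 0.4187 -0.1111  0.022 ]
 [ 0.4072 -0.0053  0.022 ]
 [ 0.6124  0.012   0.022 ]
 [ 0.6198 -0.0935  0.022 ]]
stripe b [[ 0.4482 -0.0932  0.014 ]
 [ 0.4425 -0.0129  0.014 ]]
rails a [[ 0.6531  0.0287  0.022 ]
 [ 0.4877  0.0101  0.022 ]
 [ 0.6609 -0.0691  0.022 ]
 [ 0.524  -0.0897  0.022 ]]
grip b [[0.4724 0.1832 0.037 ]
 [0.52   0.1918 0.037 ]]
```

{"fn": "jog_arm", "kwargs": {"deltas": "0.85 -0.98 0 0 0 0.13;0.85 -0.98 0 0 0 0.13;0.85 -0.98 0 0 0 0.13;0.85 -0.98 0 0 0 0.13;0.85 -0.98 0 0 0 0.13;0.85 -0.98 0 0 0 0.13;0.85 -0.98 0 0 0 0.13;0.85 -0.98 0 0 0 0.13;0.85 -0.98 0 0 0 0.13;0.85 -0.98 0 0 0 0.13;0.85 -0.98 0 0 0 0.13;0.85 -0.98 0 0 0 0.13;0.85 -0.98 0 0 0 0.13;0.85 -0.98 0 0 0 0.13;0.85 -0.98 0 0 0 0.13;0.85 -0.98 0 0 0 0.13;0.85 -0.98 0 0 0 0.13;0.85 -0.98 0 0 0 0.13;0.85 -0.98 0 0 0 0.13;0.85 -0.98 0 0 0 0.13"}}

```text
time: 2.8
eef_pos: [0.4962, 0.2641, 0.2504]
tcp_rot: [-0.014, 1.0, 0.0, 0.0]
contact_force: [-0.7, -0.4, 0.5]
opening: 1.002
finger_force: 0.0
```

{"fn": "jog_arm", "kwargs": {"deltas": "0 -0.9 -0.5 0 0 0;0 -0.9 -0.5 0 0 0;0 -0.9 -0.5 0 0 0;0 -0.9 -0.5 0 0 0;0 0 -0.5 0 0 0;0 0 0 0 0 0"}}

```text
time: 3.55
eef_pos: [0.4951, 0.1927, 0.1991]
tcp_rot: [-0.013, 1.0, 0.0, -0.001]
contact_force: [0.2, -0.1, -1.7]
opening: 1.002
finger_force: 0.0
```

```bash
python3 - <<'E'
from h import *
w=shot('wrist','w1.png');shot('scene','a2.png');s=get_state();print(s['time'],s['eef_pos'],s['tcp_rot'],s['qpos'])
E
```

```text
3.65 [0.4957902  0.19321497 0.20045177] [-1.38556193e-02  9.99903993e-01  1.17783176e-04  1.16193201e-04] [ 1.80741979e-01  1.83967454e-02  1.97282889e+00  2.12193727e-04
  1.15009874e+00 -1.41785311e+00]
```

View pics/w1.png

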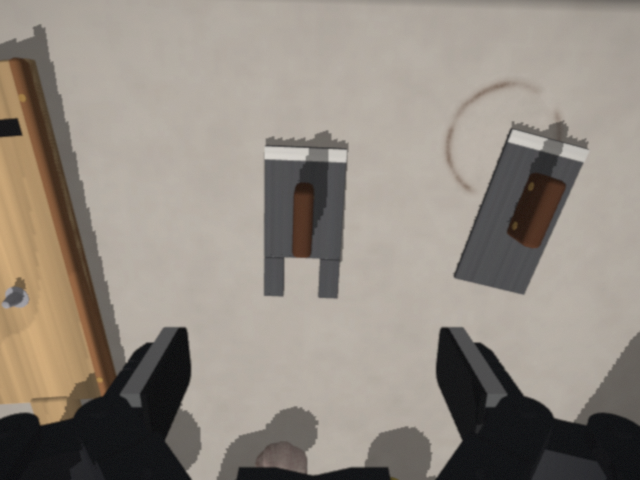

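Wrist view: the notched blade has corners at (265,147), (348,147), (338,298) and (265,296), and its grip bar spans (293–312, 183–257). The plain blade is to the right at (525,210), and the slicer pin is at the left at (15,295).

```bash
python3 - <<'E'
from h import *
np.set_printoptions(precision=4,suppress=True)
w=shot('wrist');im=w['color']
hsv=cv2.cvtColor(im,cv2.COLOR_BGR2HSV)
brown=((hsv[...,1]>110)&(hsv[...,2]<140)).astype(np.uint8); brown[:, :200]=0; brown[:,400:]=0; brown[300:]=0
n,l,st,ce=cv2.connectedComponentsWithStats(brown); i=1+st[1:,4].argmax(); print(st[i],ce[i])
ys,xs=np.where(l==i)
bx=cv2.boxPoints(cv2.minAreaRect(np.c_[xs,ys].astype(np.float32)));print(bx); g=plane(w,bx,.037);print('grip',g,g.mean(0))
q=plane(w,[(265,147),(348,147),(338,298),(265,296)],.005);print('blade',q,q.mean(0),[np.linalg.norm(q[k]-q[k-1]) for k in range(4)])
ax=(q[2]+q[3]-q[0]-q[1]);print('yaw',np.arctan2(ax[1],ax[0]))
print('notch',plane(w,[(284,258),(320,258),(284,297),(319,297)],.005))
r=plane(w,[(33,60),(115,375)],.022);print('rail',r,np.arctan2(*(r[1]-r[0])[1::-1]));print('pin',plane(w,[(15,303)],.014))
E
```

```text
[ 292  182   21   73 1267] [301.8027 217.9021]
[[290.393  253.6225]
 [294.5264 181.2872]
 [312.8381 182.3336]
 [308.7047 254.6688]]
grip [[0.5189 0.1795 0.037 ]
 [0.4673 0.1817 0.037 ]
 [0.4677 0.1939 0.037 ]
 [0.5194 0.1925 0.037 ]] [0.4933 0.1869 0.037 ]
blade [[0.4489 0.1587 0.005 ]
 [0.4472 0.2189 0.005 ]
 [0.5682 0.2173 0.005 ]
 [0.568  0.1579 0.005 ]] [0.5081 0.1882 0.005 ] [np.float64(0.1191211304614411), np.float64(0.06018113927988547), np.float64(0.12096787365890214), np.float64(0.05944651429605889)]
yaw -0.009750688102031559
notch [[0.5346 0.1731 0.005 ]
 [0.5338 0.2015 0.005 ]
 [0.5685 0.1733 0.005 ]
 [0.5677 0.2018 0.005 ]]
rail [[0.3962 0.0113 0.022 ]
 [0.635  0.0358 0.022 ]] 0.10246535827247058
pin [[ 0.5754 -0.0397  0.014 ]]
```

The measured plate is 60 × 120 mm, as it should be. The blade centre is (0.508, 0.188) with yaw ≈ −0.01. Next I descend and grip.

{"fn": "jog_arm", "kwargs": {"deltas": "0 -0.26 -0.9 0 0 -0.4;0 0 -0.95 0 0 0;0 0 -0.95 0 0 0;0 0 -0.95 0 0 0;0 0 -0.95 0 0 0;0 0 -0.95 0 0 0;0 0 -0.95 0 0 0;0 0 -0.95 0 0 0;0 0 -0.95 0 0 0;0 0 0 0 0 0"}}

```text
time: 4.95
eef_pos: [0.4942, 0.1873, 0.0282]
tcp_rot: [0.006, 1.0, -0.0, -0.002]
contact_force: [-0.7, 0.3, -0.3]
opening: 0.999
finger_force: 0.0
```

{"fn": "jog_arm", "kwargs": {"deltas": "0 0 0 0 0 0;0 0 0 0 0 0;0 0 0 0 0 0;0 0 0 0 0 0;0 0 0 0 0 0;0 0 0 0 0 0", "gripper": 0, "squeeze": 60}}

```text
time: 5.7
eef_pos: [0.4963, 0.1876, 0.031]
tcp_rot: [0.006, 1.0, 0.0, 0.001]
contact_force: [-0.0, 0.3, 4.7]
opening: 0.15
finger_force: 61.1
```

{"fn": "jog_arm", "kwargs": {"deltas": "0 0 0.9 0 0 0;0 0 0.9 0 0 0;0 0 0.9 0 0 0;0 0 0.9 0 0 0;0 -0.9 0.4 0 0 0.2;0 -0.9 0 0 0 0.2;0 -0.9 0 0 0 0.2;0 -0.9 0 0 0 0.2;0 -0.9 0 0 0 0.2;0 -0.9 0 0 0 0.15;0 -0.9 0 0 0 0;0 0 0 0 0 0;0 0 0 0 0 0"}}

```text
time: 7.32
eef_pos: [0.4957, 0.0618, 0.1105]
tcp_rot: [-0.051, 0.999, 0.0, 0.0]
contact_force: [-0.1, 0.1, -2.1]
opening: 0.149
finger_force: 60.2
```

```bash
python3 - <<'E'
from h import *
w=shot('wrist','w2.png');a=shot('scene','a3.png');b=shot('side','b3.png');s=get_state();print(s['time'],s['eef_pos'],s['tcp_rot'])
cv2.imwrite('pics/m3.png',np.hstack([w['color'][:,:480],cv2.resize(a['color'][130:280,290:390],(320,480),interpolation=cv2.INTER_CUBIC)]))
E
```

```text
7.475 [0.49560427 0.06210802 0.11029446] [-5.14216962e-02  9.98677023e-01  7.51361025e-05 -7.90680687e-05]
```

View pics/m3.png

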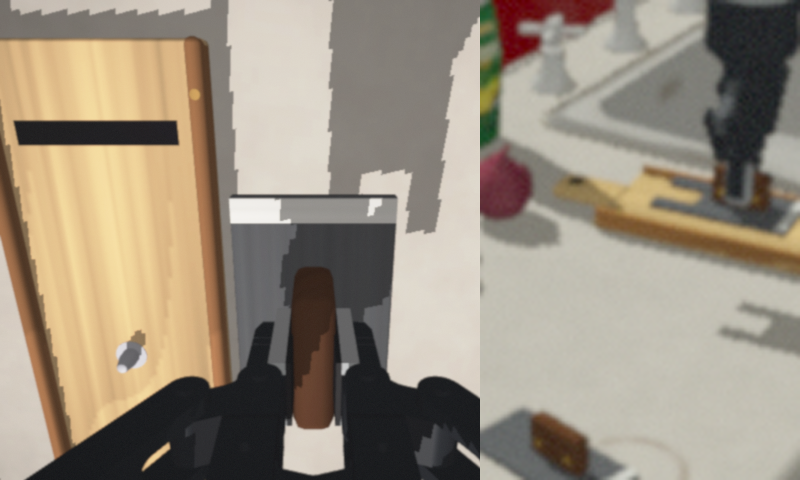

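Wrist view: the blade is held level, with its rear edge at (230–396, 196). The pin's foot is at about (131,355), the stripe spans (14–179, 121–145), and the right rail's inner edge runs from (186,42) to (212,380).

```bash
python3 - <<'E'
from h import *
np.set_printoptions(precision=4,suppress=True)
w=shot('wrist');im=w['color']
yw=lambda p:np.arctan2(p[1][1]-p[0][1],p[1][0]-p[0][0])
e=plane(w,[(230,195),(396,195)],.0845);print('blade rear',e,np.linalg.norm(e[1]-e[0]),'normal yaw',yw(e)-np.pi/2)
s=plane(w,[(14,121),(178,121),(180,145),(17,145)],.014);print('stripe',s,yw(s)-np.pi/2,yw(s[[3,2]])-np.pi/2)
# rails: rail-top outer/inner edges via brown mask rows
hsv=cv2.cvtColor(im,cv2.COLOR_BGR2HSV)
for y in (60,90,160,200,240,280,320):
    r=hsv[y,:240]; m=np.where((r[:,1]>150)&(r[:,2]<195)&(r[:,0]<16))[0]; 
    if len(m): print(y,m[0],m[-1],len(m), plane(w,[(m[m>150][0],y)],.022)[0] if (m>150).any() else '',(m[m<100][-1],plane(w,[(m[m<100][-1],y)],.014)[0]) if (m<100).any() else '')
p=plane(w,[(131,357)],.014)[0];print('pin foot',p,'tip px',proj(w,[p+[0,0,.014]]))
print('pin tip',plane(w,[(123,369)],.028))
E
```

```text
blade rear [[0.449  0.0294 0.0845]
 [0.443  0.0875 0.0845]] 0.058456399996568334 normal yaw 0.10378399151792594
stripe [[ 0.4399 -0.0896  0.014 ]
 [ 0.4316 -0.0096  0.014 ]
 [ 0.4431 -0.0086  0.014 ]
 [ 0.4515 -0.0894  0.014 ]] 0.10394567285377287 0.10389514425734125
pin foot [ 0.5693 -0.0366  0.014 ] tip px [[121.0426 371.2964]]
pin tip [[ 0.5677 -0.0355  0.028 ]]
```

```bash
python3 - <<'E'
import cv2
im=cv2.imread('pics/w2.png')
cv2.imwrite('pics/pz.png',cv2.resize(im[250:430,60:240],(640,600)[0:1]*1+(600,) if 0 else (600,600),interpolation=cv2.INTER_CUBIC))
E
```

```text
(no output)
```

View pics/pz.png

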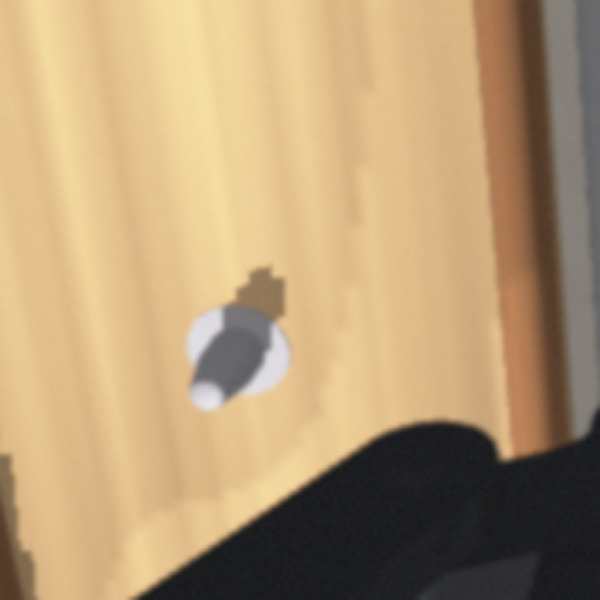

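Foot and tip agree: the pin is at (0.568, −0.036). The stripe's midpoint lies on the same axis at yaw 0.104, and the blade's yaw matches. From the same camera, the blade has to shift by (+0.019, −0.106). I'll go above the board and check before lowering.

{"fn": "jog_arm", "kwargs": {"deltas": "0.16 -0.88 0 0 0 0;0.16 -0.88 0 0 0 0;0.16 -0.88 0 0 0 0;0.16 -0.88 0 0 0 0;0.15 -0.88 0 0 0 0;0.15 -0.88 0 0 0 0;0 0 -0.7 0 0 0;0 0 -0.7 0 0 0;0 0 -0.7 0 0 0;0 0 0 0 0 0;0 0 0 0 0 0"}}

```text
time: 8.9
eef_pos: [0.5146, -0.0437, 0.0683]
tcp_rot: [-0.051, 0.999, 0.0, -0.0]
contact_force: [-0.1, 0.2, -1.3]
opening: 0.154
finger_force: 60.2
```

```bash
python3 - <<'E'
from h import *
w=shot('wrist','w4.png');a=shot('scene','a4.png');b=shot('side','b4.png');s=get_state();print(s['time'],s['eef_pos'],s['tcp_rot'],s['contact_force'])
rs=lambda i:cv2.resize(i,(400,300),interpolation=cv2.INTER_CUBIC)
cv2.imwrite('pics/m4.png',np.vstack([np.hstack([rs(a['color'][165:240,315:415]),rs(b['color'][230:320,150:270])]),np.hstack([rs(w['color']),rs(w['color'][200:,100:500])])]))
E
```

```text
9.05 [ 0.51503169 -0.04399166  0.0689973 ] [-5.12216016e-02  9.98687063e-01 -2.20897914e-04  6.70654961e-04] [ 0.60874283 -0.43120958 -1.81847187]
```

View pics/m4.png

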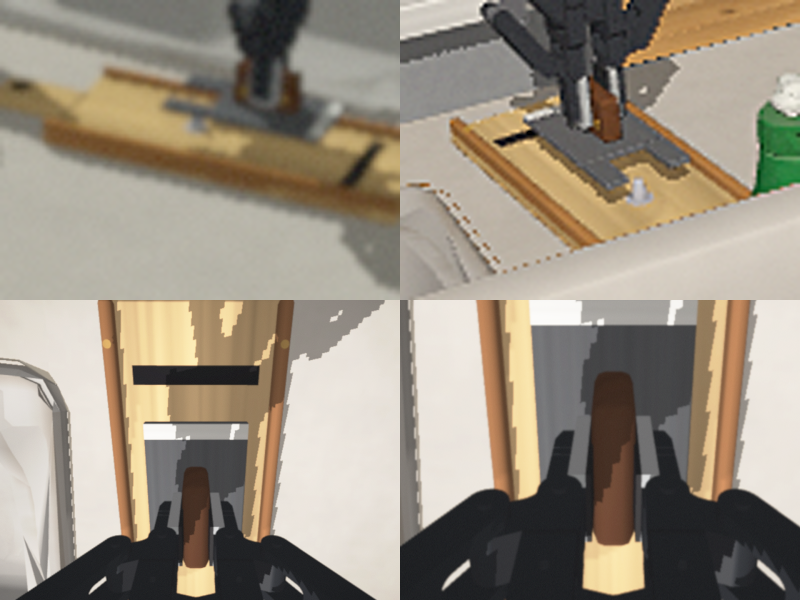

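The blade hovers level and centred between the rails, and it is in line with the stripe. In the side view its prong tips are at (213,285) and (237,278), and the pin is at (221,290). Next I'll check the fit numerically in that view.

```bash
python3 - <<'E'
from h import *
np.set_printoptions(precision=4,suppress=True)
b=shot('side');a=shot('scene');w=shot('wrist')
t=plane(b,[((610-400)*.3+150,181*.3+230),((690-400)*.3+150,157*.3+230)],.043);f=plane(b,[((638-400)*.3+150,202*.3+230)],.014)[0]
u=np.array([.9946,.1038]);v=np.array([-.1038,.9946])
print('tips',t,'pin',f); d=t.mean(0)[:2]-f[:2];print('side: tip-pin along',d@u,'(want .016)',d@v)
e=plane(w,[(144*1.6,122*1.6),(248*1.6,122*1.6)],.043);print(e,np.linalg.norm(e[1]-e[0]))
c=e.mean(0)[:2]; 
for P in (np.array([.5683,-.0363]),np.array([.4415,-.0493])): d=P-c; print('wrist: P-rear',d@u,d@v,'(pin: want .104,0)')
s=plane(w,[(132*1.6,366*1.6-480),(260*1.6-0,366*1.6-480)],.014);m=s.mean(0);print('stripe now',m,(m[:2]-c)@v)
E
```

```text
tips [[ 0.5903 -0.0651  0.043 ]
 [ 0.5889 -0.0106  0.043 ]] pin [ 0.5757 -0.0431  0.014 ]
side: tip-pin along 0.014370271761683961 (want .016) 0.0038249874641839957
[[ 0.4684 -0.0766  0.043 ]
 [ 0.4624 -0.0183  0.043 ]] 0.05862648034701726
wrist: P-rear 0.10350559529403405 0.00044808892209743603 (pin: want .104,0)
wrist: P-rear -0.02395908470596598 0.0006801289220974397 (pin: want .104,0)
stripe now [ 0.4361 -0.0505  0.014 ] 4.742534695103247e-05
```

Both views agree on the fit to within about 2 mm along the blade; across it they read 0.4 and 3.8 mm, well inside the notch's ±9 mm. Now I lower.

{"fn": "jog_arm", "kwargs": {"deltas": "0 0 -0.35 0 0 0;0 0 -0.35 0 0 0;0 0 -0.3 0 0 0;0 0 -0.1 0 0 0;0 0 0 0 0 0"}}

```text
time: 9.82
eef_pos: [0.5143, -0.044, 0.046]
tcp_rot: [-0.051, 0.999, 0.0, -0.0]
contact_force: [0.3, 1.0, -1.5]
opening: 0.149
finger_force: 60.2
```

{"fn": "jog_arm", "kwargs": {"deltas": "0 0 -0.05 0 0 0;0 0 0 0 0 0"}}

```text
time: 10.07
eef_pos: [0.5146, -0.044, 0.0455]
tcp_rot: [-0.051, 0.999, -0.0, 0.0]
contact_force: [0.4, -0.3, -1.8]
opening: 0.149
finger_force: 60.2
```

{"fn": "jog_arm", "kwargs": {"deltas": "0 0 -0.07 0 0 0;0 0 0 0 0 0"}}

```text
time: 10.32
eef_pos: [0.5148, -0.0441, 0.045]
tcp_rot: [-0.051, 0.999, -0.0, -0.0]
contact_force: [-3.7, 0.9, 5.7]
opening: 0.151
finger_force: 61.2
```

{"fn": "jog_arm", "kwargs": {"deltas": "0 0 -0.05 0 0 0;0 0 0 0 0 0"}}

```text
time: 10.58
eef_pos: [0.5148, -0.0441, 0.045]
tcp_rot: [-0.051, 0.999, 0.0, -0.0]
contact_force: [-6.2, 0.8, 11.7]
opening: 0.15
finger_force: 62.2
```

It is seated at the expected height (TCP z 0.045) with light contact. Now I release and rise.

{"fn": "jog_arm", "kwargs": {"deltas": "0 0 0.07 0 0 0;0 0 0 0 0 0;0 0 0 0 0 0;0 0 0 0 0 0;0 0 0 0 0 0", "gripper": 0.6}}

```text
time: 11.2
eef_pos: [0.5144, -0.044, 0.0441]
tcp_rot: [-0.051, 0.999, 0.0, -0.0]
contact_force: [-0.8, -0.1, -0.1]
opening: 0.601
finger_force: 0.0
```

{"fn": "jog_arm", "kwargs": {"deltas": "0 0 0.3 0 0 0;0 0 0.7 0 0 0;0 0 0.9 0 0 0;0 0 0.9 0 0 0;0 0 0.9 0 0 0;-0.5 0 0.9 0 0 0;-0.5 0 0.9 0 0 0;0 0 0.9 0 0 0;0 0 0 0 0 0;0 0 0 0 0 0"}}

```text
time: 12.45
eef_pos: [0.4945, -0.044, 0.1721]
tcp_rot: [-0.051, 0.999, 0.0, -0.0]
contact_force: [-0.4, 0.1, -0.2]
opening: 0.596
finger_force: 0.0
```

```bash
python3 - <<'E'
from h import *
w=shot('wrist','w5.png');a=shot('scene','a5.png');b=shot('side','b5.png');s=get_state();print(s['time'],s['eef_pos'],s['opening'],s['contact_force'])
rs=lambda i:cv2.resize(i,(400,300),interpolation=cv2.INTER_CUBIC)
cv2.imwrite('pics/m5.png',np.vstack([np.hstack([rs(a['color'][165:240,315:415]),rs(b['color'][230:320,150:270])]),np.hstack([rs(w['color']),rs(a['color'])])]))
E
```

```text
12.6 [ 0.49408305 -0.04386764  0.17130104] 0.6003684555688785 [-0.74566039 -0.3773264   0.48907249]
```

View pics/m5.png

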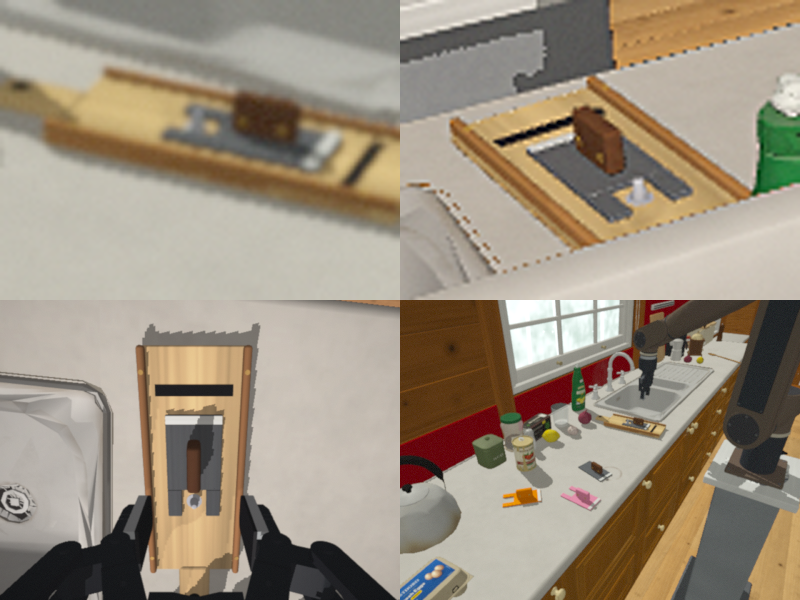

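The blade lies flat between the rails and in line with the board, with the pin well inside the notch (side view at about (638,190) in the composite). The gripper is clear and the plain blade hasn't moved.

```bash
python3 -c "
from plant import ctrl
print(ctrl.sign_off())"
```

```text
the job is handed in; nothing more can be done
None
```

The notched blade lies flat on the slicer board, in line between the rails with the pin inside its notch; the gripper is clear, the other blade is where it was, and the job was handed in at about 12.6 s.

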